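Hold a tree-ring slab down on the hand-pumped vacuum plate

TASK

Take the long rectangular wood slab and set it down flat on the vacuum plate, lengthways along it, so that it covers the whole rubber seal; place it, do not drop it. Then, with the slab let go and staying put, draw the vacuum by working the pump lever through three full strokes, each one down to its stop and back up to its rest. Leave everything else on the table where it is.

Things in the scene. Friction and masses are not known exactly. Their poses are not given: they have to be found in the camera images.
- slab: the wood slab to be held: flat, pale, rectangular, fine brown lines across its top, dark bark on one short end (+x); 140 (x) x 56 (y) x 30 (z) mm, about 0.15 kg, loose, flat on the table left or right of the vacuum unit, the only long wood sample. Origin: centre of its underside; z up. Grip it from above across its 56 mm width. On the plate either end may face the robot.
- clamp: the fixed vacuum unit, placed and turned a little differently each time: grey base 220 (x) x 340 (y) x 20 mm high, origin at the centre of its underside, x away from the robot, y left, z up. The vacuum plate stands on its left half (centre line at y = +90 mm), the hand pump with its lever on its right half (y = -90 mm).
- seal_mid (a point): centre of the seal's top, 60 mm above the table, axes as the unit's. The vacuum plate is aluminium, 110 (x) x 36 (y) mm, with a black rubber seal flush round its edge; nothing below it is wider, down to the base at 20 mm. A centred slab overhangs it by 10 mm on each long side and 15 mm at each end.
- seal_near (a point): middle of the seal's short end nearest the robot, on its outer edge, 55 mm from seal_mid along the unit's -x, 60 mm above the table
- seal_far (a point): middle of the seal's short end farthest from the robot, on its outer edge, 55 mm from seal_mid along the unit's +x, 60 mm above the table
- grip (a point): centre of the black crossbar grip (80 mm long along the unit's y, 18 mm thick, round) at the end of the steel pump lever; moves with it. The lever points towards the robot (unit's -x). Height of this point: 180 mm at rest, 80 mm fully down; horizontally it is in the same place at both, and 8 mm nearer the robot halfway.
- hinge (a point): the lever's hinge, 130 mm above the table, 170 mm from the grip, on a level pin along the unit's y, between two steel cheeks 145 mm high. At rest the lever rises 0.3 rad from here to the grip; fully down it slopes 0.3 rad below level.
- pump_lever (a joint): angle of the pump lever, rad: 0 at rest (up), growing as the grip is pressed down, 0.6 at the lower stop. A spring returns it to 0 in less than 1 s when let go; pressing the grip takes about 4 N at the top and 11 N at the bottom. It can be pressed from above with the closed fingertips.
- disc: bystander: round branch slice with bark, 84 mm across, 28 mm high, lying where the slab could also lie, on the other side of the unit; origin at the centre of its underside
- block: bystander: plain brown wood block 75 x 50 x 45 mm, at the near left; origin at the centre of its underside
- phone: bystander: phone in a green case, 140 (x) x 70 (y) x 9 mm, flat on the table between the robot's base and the vacuum unit; origin at the centre of its underside
- mug: bystander: white mug, 80 mm across, 92 mm high, at the far left; origin at the centre of its underside
- jar: bystander: amber jar, 64 mm across, 85 mm high, at the far right; origin at the centre of its underside
- brush: bystander: brush 180 mm long lying on the table at the near right; origin at the centre of its underside
There are look-alikes about, which are no part of the job. Leave any yellow look-alike of the slab alone.

How it is judged:
On the way, in this order (a step that is already met when the one before it is completed fails the run):
1. the slab lies flat on the seal, covering all of it, let go and at rest (z of seal_mid in the frame of slab between -0.005 and 0.005 m and angle between slab's own z axis and vertical below 0.06 rad and y of seal_near in the frame of slab between -0.01 and 0.01 m and x of seal_near in the frame of slab between -0.07 and 0.07 m and y of seal_far in the frame of slab between -0.01 and 0.01 m and x of seal_far in the frame of slab between -0.07 and 0.07 m and contact force between the fingers and slab below 0.1 N and linear speed of slab below 0.02 m/s), for 0.2 s.
2. first stroke: pump lever fully down, the slab still covering the seal (z of seal_mid in the frame of slab between -0.005 and 0.005 m and angle between slab's own z axis and vertical below 0.06 rad and y of seal_near in the frame of slab between -0.01 and 0.01 m and x of seal_near in the frame of slab between -0.07 and 0.07 m and y of seal_far in the frame of slab between -0.01 and 0.01 m and x of seal_far in the frame of slab between -0.07 and 0.07 m and value of joint pump_lever above 0.54 rad), for 0.05 s.
3. first stroke: pump lever back fully up, the slab still covering the seal (z of seal_mid in the frame of slab between -0.005 and 0.005 m and angle between slab's own z axis and vertical below 0.06 rad and y of seal_near in the frame of slab between -0.01 and 0.01 m and x of seal_near in the frame of slab between -0.07 and 0.07 m and y of seal_far in the frame of slab between -0.01 and 0.01 m and x of seal_far in the frame of slab between -0.07 and 0.07 m and value of joint pump_lever below 0.06 rad), for 0.05 s.
4. second stroke: pump lever fully down, the slab still covering the seal (all of step 2), for 0.05 s.
5. second stroke: pump lever back fully up, the slab still covering the seal (all of step 3), for 0.05 s.
6. third stroke: pump lever fully down, the slab still covering the seal (all of step 4), for 0.05 s.
7. third stroke: pump lever back fully up, the slab still covering the seal (all of step 5), for 0.05 s.
At the end, for the whole second after the job is handed in: The slab lies flat (within 0.06 rad, 5 mm in height) on the vacuum plate and covers the whole seal (within 10 mm across it, 15 mm along it), let go and at rest, and the pump lever is back up (within 0.06 rad), after three strokes that each passed 0.54 rad of its 0.6 rad and came back under 0.06 rad (all of step 7 and contact force between the fingers and slab below 0.1 N and linear speed of slab below 0.02 m/s); the robot touches nothing.
It fails at once if the slab dropped from more than 20 mm above the vacuum plate (contact force between the fingers and slab below 0.1 N and horizontal distance between slab and seal_mid below 0.08 m and height (world z) of slab above 0.08 m).
It fails at once if something else on the table (disc, block, phone, mug, jar or brush) moved by more than 30 mm (distance of any of disc, block, phone, mug, jar, brush from where it was at the start of the episode above 0.03 m).
It also fails if it takes over 61 s, if anything falls off the work surface, if the arm or the gripper's body presses on something with over 40 N, if the wrist force passes 120 N, or if a joint passes its speed limit or range.

ROBOT

A 7-joint arm with a two-finger parallel gripper is mounted at the origin on the work surface. World frame = base frame: x ahead of the robot, y to its left, z up, the work surface at z = 0. Lengths are in m, angles in rad, forces in N, time in s.
With the tool pointing down it reaches from about 0.4 to 0.85 m from the base axis. Payload 10.4 kg.
Tool frame: the origin (TCP) lies midway between the tips of the shut fingers; the grasp point (between the pads) lies 19 mm behind it (ctrl.grasp_offset is the distance from the TCP to the grasp point, in m); z points along the fingers, y is the line along which they close (so a half turn about z gives the same grasp; the last joint's range is limited). The gripper opens to 87 mm and grips with 3 to 60 N. Pads are 19 mm wide; open, the fingers measure 117 mm over their backs; the gripper's body (75 mm by 190 mm) begins 51 mm behind the grasp point.
Start: joints at [-1.347, 0.332, -0.065, 1.46, 0.022, 1.35, -0.088], TCP at [0.153, 0.606, 0.202] pointing down, gripper open.
Joint ranges: [-2.6, 2.6], [-0.5, 2.12], [-1.47, 1.34], [0.16, 2.42], [-1.27, 4.41], [0.06, 2.06], [-2.6, 2.6]. Speed limits (rad/s): [2.22, 2.22, 2.79, 2.79, 3.14, 3.14, 3.14].

INTERFACE

Orientations are given as a 3x3 rotation matrix whose columns are the frame's x, y, z axes.
In Python, from cell import status, vision, finish_job, ctrl gives the robot as it stands.
- The arm moves only by the shell command python3 -m jog 'ROWS' [FORCE]. ROWS is JSON, a list that holds one entry, the list of rows, each a list of 5 numbers: the shift along the tool's x, y, z in m, then the turn about the tool's z in rad, then the opening in per cent of the stroke, from 0 (shut) to 100 (fully open). In form: [[[x, y, z, spin, jaw], ...]]. A call has 1 to 10 rows; each row shifts and turns the commanded pose from where the row before left it, along the tool's axes as they then stand; what a row does not reach is not made up. A row lasts 1/12 s, in which the tool goes at most 41.7 mm and 7.16 degrees, less where a joint would pass 70% of its speed; a pose out of reach is approached as far as the arm can. A call with a gripper value outside its range is refused whole. The fingers move at their own pace and stop on an object; FORCE is the grip in N (left out, the last holds). Time passes only in rows, so rows that do not move let the fingers close. It gives the time, the measured TCP pose, the force, the opening and the grip force at its end, in the units of the state.
- status.sense(): the state, without advancing time (a new reading comes with each control period).
- vision.grab_frame(name): name is "scene" or "top" or "wrist"; returns the picture (420x560x3 uint8, red, green, blue); there is no depth.
- vision.calibration(name): a dict with "K" (3x3 intrinsics, pixels), "R" (3x3) and "t" (3): a world point X has camera coordinates R X + t. Camera axes: x right, y down, z forward; pixel columns grow to the right and rows downward; lengths in m; the calibration is good to about 2 mm. A picture is of the moment at which its call begins: read the wrist's pose just before it. calibration takes no time and is no camera call; for the wrist camera it gives the pose at the moment of the call.
- finish_job(): hands the job in; it is judged then, once.
The state is a dict: "t": time; "qpos": joint angles; "joint_velocities": joint speeds; "joint_torque": joint torques, N m; "eef_pos": TCP position; "tcp_rot": TCP orientation; "wrist_force": force on the tool from outside, world axes, zero at the start; "torque": the same for the moment, N m; "grip_width": finger opening in m; "gripper_force": force on a finger pad.
Only numpy, scipy, OpenCV 4.12 (cv2) and the standard library are available. Lean on these libraries where they do the work, as an engineer would, in place of code of your own. Each camera call takes 0.05 s, during which the arm holds its last target. There are 200 camera calls.

## Working session

There is one attempt and no reset: what is moved stays moved. The work goes in short steps, Python scripts to look and compute and a shell command to move; the robot and the scene stay as the last step left them, time stands still between calls to the robot, and variables do not carry over. Pictures are saved under pics/ and viewed, at most 10 in all, crops included, and the job is handed in when it is done.

```bash
mkdir -p pics; ls
python3 - <<'E'
from cell import status, vision, ctrl
import cv2
s=status.sense();print(s['t'],s['eef_pos'],s['tcp_rot'],s['grip_width'])
for n in ('top','scene'):
    im=vision.grab_frame(n);cv2.imwrite(f'pics/{n}0.png',im[:,:,::-1])
    c=vision.calibration(n);print(n,c['K'],c['R'],c['t'])
E
```

```text
pics
0.0 [0.15258992 0.60567471 0.20095124] [[-9.69711830e-01  2.44251700e-01 -2.71168266e-04]
 [ 2.44251841e-01  9.69710882e-01 -1.35785796e-03]
 [-6.87042957e-05 -1.38296427e-03 -9.99999041e-01]] 0.0871539867344638
top [[516.73297832   0.         288.35317059]
 [  0.         516.73297832 208.43417147]
 [  0.           0.           1.        ]] [[ 0.0139655  -0.99985126  0.01012076]
 [-0.99215872 -0.01511389 -0.12406712]
 [ 0.12420163 -0.00830874 -0.99222221]] [-0.04762398  0.5280454   1.70956984]
scene [[390.53737746   0.         277.47870154]
 [  0.         390.53737746 204.5785769 ]
 [  0.           0.           1.        ]] [[ 7.68444721e-01  6.39915911e-01 -5.80826723e-04]
 [ 5.47657484e-01 -6.58124900e-01 -5.16665168e-01]
 [-3.31004518e-01  3.96710527e-01 -8.56187343e-01]] [-0.37598248 -0.23583391  1.27021048]
```

View pics/top0.png

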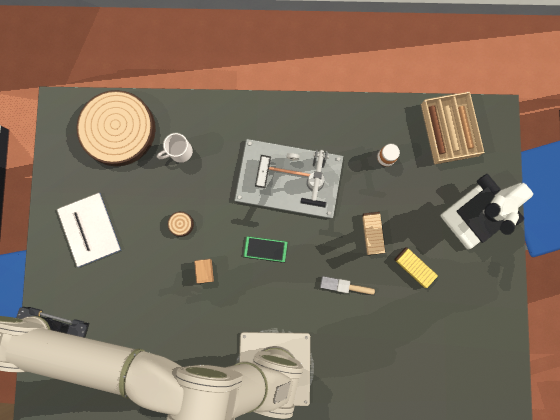

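View pics/scene0.png

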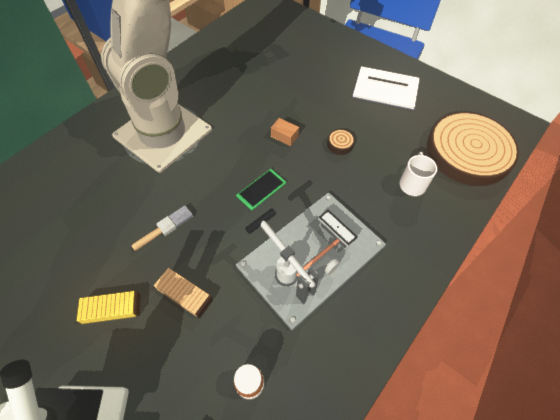

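Top view: candidates for the slab are the pale striped slab at (374,234), the yellow look-alike at (417,268), and the wood samples in the box at (452,128). I choose (374,234). The unit is at about (289,178), with the plate at (262,171) and the black grip at (314,203). I'll check with one close crop.

Run:
```python
import cv2
im=cv2.imread('pics/top0.png')[130:280,225:425]
cv2.imwrite('pics/crop1.png',cv2.resize(im,None,fx=4,fy=4,interpolation=cv2.INTER_CUBIC))
```

```text
(no output)
```

View pics/crop1.png

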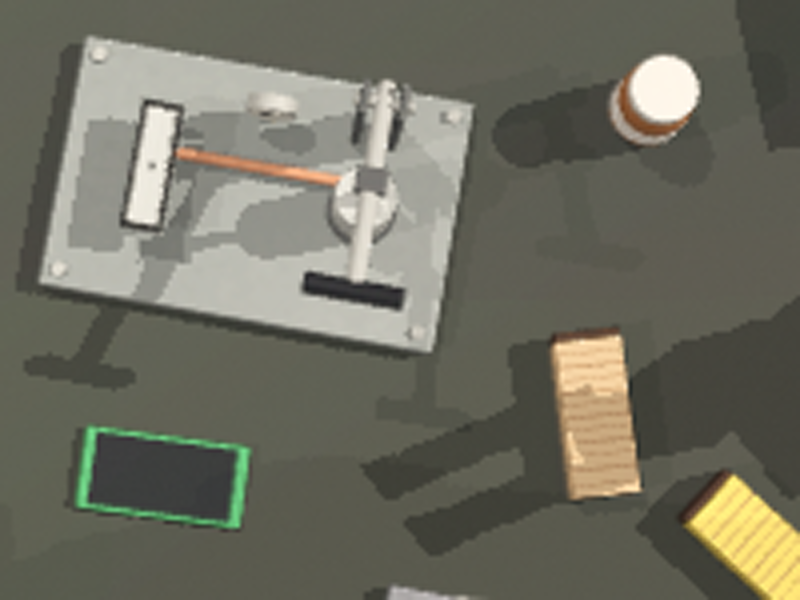

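The crop confirms it: the slab's top corners are at crop (553,335), (622,330), (640,491), (570,500), with fine brown lines and bark on the far end. Plate corners are (145,100), (184,106), (160,231), (121,225). The grip runs from (304,285) to (405,297).

```bash
cat > h.py <<'E'
import numpy as np
from cell import status, vision
def ray(c,uv,z):
    K,R,t=(np.array(c[k],float) for k in 'KRt')
    d=R.T@np.linalg.solve(K,[uv[0],uv[1],1]); o=-R.T@t
    return o+d*(z-o[2])/d[2]
def proj(c,X):
    K,R,t=(np.array(c[k],float) for k in 'KRt')
    p=K@(R@np.array(X)+t); return p[:2]/p[2]
E
python3 - <<'E'
from h import *
c=vision.calibration('top')
f=lambda L,z:np.array([ray(c,((u+.5)/4-.5+225,(v+.5)/4-.5+130),z) for u,v in L])
def rep(n,P):
    print(n,P[:,:2].round(3).tolist(),'c',P.mean(0).round(4),'sides',np.linalg.norm(np.roll(P,-1,0)-P,axis=1).round(3))
base=f([(87,38),(474,104),(432,352),(40,283)],.02);rep('base',base)
rep('plate',f([(145,100),(184,106),(160,231),(121,225)],.06))
rep('slab',f([(553,338),(622,331),(640,491),(570,500)],.03))
rep('grip',f([(304,285),(405,297)],.185))
m=base.mean(0);x=(base[0]+base[1]-base[2]-base[3]);print('yaw',np.arctan2(x[1],x[0]))
y=base[0]+base[3]-base[1]-base[2];print('yaw2',np.arctan2(-y[0],y[1]))
a=np.arctan2(x[1],x[0]);print('seal_mid',m[:2]+90e-3*np.array([-np.sin(a),np.cos(a)]))
E
```

```text
base [[0.769, 0.108], [0.717, -0.226], [0.501, -0.191], [0.555, 0.143]] c [ 0.6356 -0.0414  0.02  ] sides [0.339 0.218 0.338 0.217]
plate [[0.706, 0.055], [0.702, 0.022], [0.595, 0.04], [0.599, 0.073]] c [0.6505 0.0478 0.06  ] sides [0.033 0.108 0.033 0.108]
slab [[0.514, -0.292], [0.52, -0.35], [0.386, -0.364], [0.377, -0.306]] c [ 0.4492 -0.3281  0.03  ] sides [0.059 0.135 0.059 0.137]
grip [[0.534, -0.076], [0.526, -0.154]] c [ 0.5297 -0.1151  0.185 ] sides [0.078 0.078]
yaw -0.1622108939066571
yaw2 -0.15833048740596786
seal_mid [0.65009116 0.04744665]
```

```bash
cat >> h.py <<'E'
def yawof(s): return np.arctan2(s['tcp_rot'][1][1],s['tcp_rot'][0][1])  # angle of tool y
def row(p,a,q,b):
    "tool-frame shift and spin taking (p,yaw a) to (q,yaw b); tool z down"
    d=np.subtract(q,p); y=np.array([np.cos(a),np.sin(a)]); x=np.array([-y[1],y[0]])*-1
    x=np.array([-np.sin(a),np.cos(a)])  # y x z, z=-k -> x = y cross z
    x=np.cross([y[0],y[1],0],[0,0,-1.])[:2]
    return [x@d[:2],y@d[:2],-d[2],-(b-a)]
E
python3 - <<'E'
from h import *
s=status.sense();p=np.array(s['eef_pos']);a=yawof(s);a0=a
th0,r0=np.arctan2(p[1],p[0]),np.hypot(p[0],p[1]);th1,r1=np.arctan2(-.328,.449),np.hypot(.449,.328)
N=30;b1=-1.471
for i in range(1,N+1):
    k=i/N;th=th0+(th1-th0)*k;r=r0+(r1-r0)*k
    z=min(p[2]+.03,.32) if i<=15 else (p[2] if i<22 else p[2]-.0)
    q=[r*np.cos(th),r*np.sin(th),z];b=a0+(b1-a0)*k
    print(i,np.round(row(p,a,q,b),3).tolist()); p,a=np.array(q),b
E
```

```text
1 [-0.041, -0.004, -0.03, 0.093]
2 [-0.04, -0.002, -0.03, 0.093]
3 [-0.04, -0.001, -0.03, 0.093]
4 [-0.04, -0.0, -0.029, 0.093]
5 [-0.04, 0.001, -0.0, 0.093]
6 [-0.04, 0.002, -0.0, 0.093]
7 [-0.04, 0.003, -0.0, 0.093]
8 [-0.039, 0.004, -0.0, 0.093]
9 [-0.039, 0.005, -0.0, 0.093]
10 [-0.039, 0.006, -0.0, 0.093]
11 [-0.039, 0.007, -0.0, 0.093]
12 [-0.038, 0.008, -0.0, 0.093]
13 [-0.038, 0.009, -0.0, 0.093]
14 [-0.037, 0.01, -0.0, 0.093]
15 [-0.037, 0.011, -0.0, 0.093]
16 [-0.036, 0.012, -0.0, 0.093]
17 [-0.036, 0.013, -0.0, 0.093]
18 [-0.035, 0.014, -0.0, 0.093]
19 [-0.035, 0.015, -0.0, 0.093]
20 [-0.034, 0.016, -0.0, 0.093]
21 [-0.034, 0.017, -0.0, 0.093]
22 [-0.033, 0.018, -0.0, 0.093]
23 [-0.032, 0.019, -0.0, 0.093]
24 [-0.032, 0.019, -0.0, 0.093]
25 [-0.031, 0.02, -0.0, 0.093]
26 [-0.03, 0.021, -0.0, 0.093]
27 [-0.03, 0.022, -0.0, 0.093]
28 [-0.029, 0.023, -0.0, 0.093]
29 [-0.028, 0.023, -0.0, 0.093]
30 [-0.027, 0.024, -0.0, 0.093]
```

```bash
python3 -m jog '[[[0,0,-0.04,0,100],[0,0,-0.04,0,100],[0,0,-0.035,0,100],[-0.04,-0.004,0,0.093,100],[-0.04,-0.002,0,0.093,100],[-0.04,-0.001,0,0.093,100],[-0.04,0,0,0.093,100],[-0.04,0.001,0,0.093,100],[-0.04,0.002,0,0.093,100],[-0.04,0.003,0,0.093,100]]]'
python3 -m jog '[[[-0.039,0.004,0,0.093,100],[-0.039,0.005,0,0.093,100],[-0.039,0.006,0,0.093,100],[-0.039,0.007,0,0.093,100],[-0.038,0.008,0,0.093,100],[-0.038,0.009,0,0.093,100],[-0.037,0.01,0,0.093,100],[-0.037,0.011,0,0.093,100],[-0.036,0.012,0,0.093,100],[-0.036,0.013,0,0.093,100]]]'
```

```text
t: 0.93
eef_pos: [0.3941, 0.4643, 0.3162]
tcp_rot: [[-0.62, 0.785, -0.0], [0.785, 0.62, -0.001], [-0.0, -0.001, -1.0]]
wrist_force: [1.0, 0.7, -0.9]
grip_width: 0.0871
gripper_force: 0.0
t: 1.77
eef_pos: [0.5688, 0.125, 0.3163]
tcp_rot: [[0.259, 0.966, -0.001], [0.966, -0.259, -0.0], [-0.0, -0.001, -1.0]]
wrist_force: [0.0, 0.4, 0.2]
grip_width: 0.0871
gripper_force: 0.0
```

```bash
python3 -m jog '[[[-0.035,0.014,0,0.093,100],[-0.035,0.015,0,0.093,100],[-0.034,0.016,0,0.093,100],[-0.034,0.017,0,0.093,100],[-0.033,0.018,0,0.093,100],[-0.032,0.019,0,0.093,100],[-0.032,0.019,0,0.093,100],[-0.031,0.02,0,0.093,100],[-0.03,0.021,0,0.093,100],[-0.03,0.022,0,0.093,100]]]'
python3 -m jog '[[[-0.029,0.023,0.03,0.093,100],[-0.028,0.023,0.03,0.093,100],[-0.027,0.024,0.03,0.093,100],[0,0,0,0,100],[0,0,0,0,100]]]'
python3 - <<'E'
from h import *
import cv2
s=status.sense();c=vision.calibration('wrist');im=vision.grab_frame('wrist')
cv2.imwrite('pics/w1.png',im[:,:,::-1])
import json;json.dump({k:np.array(c[k]).tolist() for k in 'KRt'},open('w1.json','w'))
p=np.array(s['eef_pos']);a=yawof(s);print(s['t'],p,a,s['qpos'],row(p,a,[.449,-.328,.2],-1.471))
E
```

```text
t: 2.6
eef_pos: [0.5069, -0.2371, 0.3163]
tcp_rot: [[0.929, 0.37, -0.001], [0.37, -0.929, 0.0], [-0.0, -0.0, -1.0]]
wrist_force: [0.5, 0.7, -0.8]
grip_width: 0.0871
gripper_force: 0.0
t: 3.02
eef_pos: [0.4524, -0.3171, 0.236]
tcp_rot: [[0.995, 0.101, -0.002], [0.101, -0.995, 0.001], [-0.002, -0.001, -1.0]]
wrist_force: [0.7, -0.3, -0.1]
grip_width: 0.0871
gripper_force: 0.0
3.0167 [ 0.45244878 -0.31712785  0.23602056] -1.4697676863012048 [-0.24684436  0.19715838  0.89705044  1.64007413 -0.15591228  1.38245222
 -0.79928903] [np.float64(-0.00452772774699337), np.float64(0.010468877426020233), np.float64(0.03602055966754655), np.float64(0.0012323136987952843)]
```

View pics/w1.png

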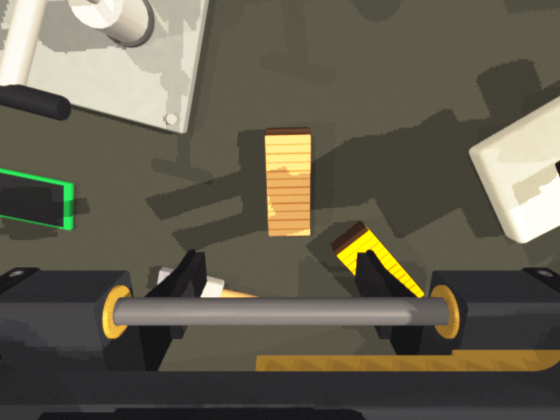

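Wrist view: the slab's top corners are at about (265,130), (310,129), (310,235), (269,237). The yellow look-alike is at (350,240), clear of where the fingers land.

Run:
```python
from h import *
import json
c=json.load(open('w1.json'));print('cam',-np.array(c['R']).T@np.array(c['t']))
P=np.array([ray(c,u,.03) for u in [(265,130),(310,129),(310,235),(269,237)]])
print(P.round(4),P.mean(0),np.linalg.norm(np.roll(P,-1,0)-P,axis=1))
d=P[0]+P[1]-P[2]-P[3];print('yaw',np.arctan2(d[1],d[0]))
# grip bar right end, base corner
print('base corner',ray(c,(186,133),.02))
```

```text
cam [ 0.53759324 -0.30923851  0.41926019]
[[ 0.5174 -0.2917  0.03  ]
 [ 0.5241 -0.3459  0.03  ]
 [ 0.3872 -0.3638  0.03  ]
 [ 0.3786 -0.3091  0.03  ]] [ 0.45183126 -0.32761584  0.03      ] [0.05460515 0.13811142 0.05541764 0.13986061]
yaw 0.12719777399210513
base corner [ 0.50334563 -0.19334602  0.02      ]
```

```bash
python3 -m jog '[[[-0.002,0.011,0.036,-0.02,100],[0,0,0.036,0,100],[0,0,0.036,0,100],[0,0,0.036,0,100],[0,0,0.03,0,100],[0,0,0.02,0,100],[0,0,0.02,0,100],[0,0,0.012,0,100],[0,0,0.003,0,100],[0,0,0,0,100]]]' 25
```

```text
t: 3.9
eef_pos: [0.4544, -0.3266, 0.0082]
tcp_rot: [[0.992, 0.126, -0.0], [0.126, -0.992, 0.0], [-0.0, -0.0, -1.0]]
wrist_force: [0.5, -0.4, 0.6]
grip_width: 0.087
gripper_force: 0.0
```

```bash
python3 -m jog '[[[0,0,0.003,0,100],[0,0,0,0,0],[0,0,0,0,0],[0,0,0,0,0],[0,0,0,0,0],[0,0,0,0,0],[0,0,0,0,0],[0,0,0,0,0],[0,0,0,0,0]]]' 25; python3 -m jog '[[[0,0,-0.01,0,0],[0,0,-0.03,0,0],[0,0,-0.04,0,0],[0,0,-0.04,0,0],[0,0,-0.04,0,0],[0,0,-0.04,0,0],[0,0,-0.04,0,0],[0,0,-0.03,0,0],[0,0,0,0,0],[0,0,0,0,0]]]'
python3 - <<'E'
from h import *
s=status.sense();p=np.array(s['eef_pos']);a=yawof(s);print(p,a,s['qpos'])
q0=np.array([.638,.047,.27])   # short of the seal, placeholder height
th0,r0=np.arctan2(p[1],p[0]),np.hypot(p[0],p[1]);th1,r1=np.arctan2(.0475,.65),np.hypot(.65,.0475)
N=16;a0=a;b1=-np.pi/2-.16
for i in range(1,N+1):
    k=i/N;th=th0+(th1-th0)*k;r=r0+(r1-r0)*k
    q=[r*np.cos(th),r*np.sin(th),p[2]];b=a0+(b1-a0)*k
    print(np.round(row(p,a,q,b),3).tolist());p,a=np.array(q),b
E
```

```text
t: 4.65
eef_pos: [0.4539, -0.3273, 0.0054]
tcp_rot: [[0.992, 0.124, 0.0], [0.124, -0.992, 0.0], [0.0, -0.0, -1.0]]
wrist_force: [-1.4, 1.3, 2.8]
grip_width: 0.0554
gripper_force: 25.0
t: 5.48
eef_pos: [0.454, -0.3278, 0.2769]
tcp_rot: [[0.992, 0.124, 0.003], [0.124, -0.992, -0.001], [0.003, 0.001, -1.0]]
wrist_force: [0.1, -0.6, -2.0]
grip_width: 0.0555
gripper_force: 25.0
[ 0.45401711 -0.32782862  0.27689613] -1.446430031099176 [-0.23849991  0.19734326  0.91714887  1.55780574 -0.1583279   1.46148413
 -0.76026765]
[0.021, -0.015, -0.0, 0.018]
[0.02, -0.016, -0.0, 0.018]
[0.019, -0.017, -0.0, 0.018]
[0.018, -0.019, -0.0, 0.018]
[0.017, -0.02, -0.0, 0.018]
[0.016, -0.021, -0.0, 0.018]
[0.015, -0.022, -0.0, 0.018]
[0.013, -0.023, -0.0, 0.018]
[0.012, -0.024, -0.0, 0.018]
[0.01, -0.025, -0.0, 0.018]
[0.009, -0.026, -0.0, 0.018]
[0.007, -0.027, -0.0, 0.018]
[0.005, -0.028, -0.0, 0.018]
[0.004, -0.028, -0.0, 0.018]
[0.002, -0.029, -0.0, 0.018]
[0.0, -0.029, -0.0, 0.018]
```

```bash
python3 -m jog '[[[0.021,-0.015,0,0.018,0],[0.02,-0.016,0,0.018,0],[0.019,-0.017,0,0.018,0],[0.018,-0.019,0,0.018,0],[0.017,-0.02,0,0.018,0],[0.016,-0.021,0,0.018,0],[0.015,-0.022,0,0.018,0],[0.013,-0.023,0,0.018,0],[0.012,-0.024,0,0.018,0],[0.01,-0.025,0,0.018,0]]]'; python3 -m jog '[[[0.009,-0.026,0,0.018,0],[0.007,-0.027,0,0.018,0],[0.005,-0.028,0,0.018,0],[0.004,-0.028,0,0.018,0],[0.002,-0.029,0,0.018,0],[0,-0.029,0,0.018,0],[0,0,0,0,0],[0,0,0,0,0]]]'
python3 - <<'E'
from h import *
import cv2
s=status.sense();p=np.array(s['eef_pos']);a=yawof(s)
print(p,a,s['grip_width'],s['qpos'],np.round(row(p,a,[.652,.0475,.14],-np.pi/2-.16),4).tolist())
E
```

```text
t: 6.32
eef_pos: [0.6068, -0.1157, 0.2735]
tcp_rot: [[0.998, -0.057, -0.003], [-0.057, -0.998, -0.0], [-0.003, 0.0, -1.0]]
wrist_force: [-0.2, -0.2, -1.8]
grip_width: 0.0551
gripper_force: 25.0
t: 6.98
eef_pos: [0.6502, 0.0494, 0.273]
tcp_rot: [[0.987, -0.159, -0.003], [-0.159, -0.987, -0.001], [-0.003, 0.001, -1.0]]
wrist_force: [-1.0, -1.6, -1.5]
grip_width: 0.0555
gripper_force: 25.0
[0.6502385  0.04940381 0.27302373] -1.7305850434774352 0.055533156350423656 [-0.68049998  0.44682587  0.78308034  1.29534805 -0.30936935  1.52477457
 -1.66376662] [0.002, 0.0016, 0.133, 0.0002]
```

```bash
python3 -m jog '[[[0.002,0.002,0.03,0,0],[0,0,0.035,0,0],[0,0,0.035,0,0],[0,0,0.035,0,0],[0,0,0.025,0,0],[0,0,0.015,0,0],[0,0,0.008,0,0],[0,0,0,0,0],[0,0,0,0,0]]]'
python3 - <<'E'
from h import *
import cv2
s=status.sense();p=np.array(s['eef_pos']);a=yawof(s);print(p,a,s['wrist_force'])
im=vision.grab_frame('scene');cv2.imwrite('pics/s2.png',cv2.resize(im[150:300,230:430,::-1],None,fx=4,fy=4,interpolation=cv2.INTER_CUBIC))
E
```

```text
t: 7.73
eef_pos: [0.6526, 0.0438, 0.0927]
tcp_rot: [[0.987, -0.164, 0.0], [-0.164, -0.987, -0.0], [0.0, 0.0, -1.0]]
wrist_force: [0.0, -0.0, -1.5]
grip_width: 0.0553
gripper_force: 25.0
[0.65260745 0.0437913  0.0926953 ] -1.7351001392730874 [ 4.73263244e-02 -2.89210503e-04 -1.50594062e+00]
```

View pics/s2.png

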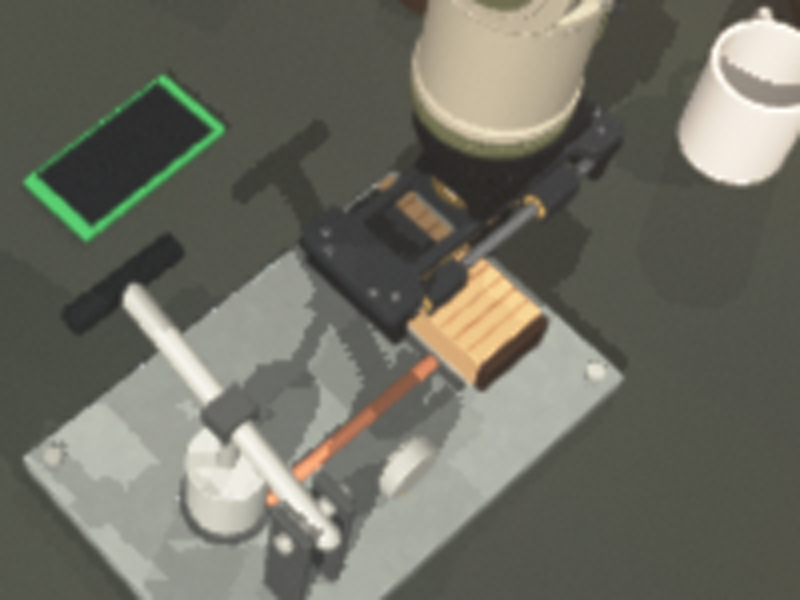

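Scene crop: the slab (bark end at (510,350)) is hanging over the plate, parallel to the unit and clear of the lever. The TCP reads 4 mm too far right, so I'll correct that while lowering.

```bash
python3 -m jog '[[[-0.001,-0.004,0.01,-0.004,0],[0,0,0.008,0,0],[0,0,0.005,0,0],[0,0,0,0,0],[0,0,0,0,0]]]'; python3 -m jog '[[[0,0,0.002,0,0],[0,0,0,0,0]]]'
```

```text
t: 8.2
eef_pos: [0.652, 0.0488, 0.0689]
tcp_rot: [[0.987, -0.159, -0.001], [-0.159, -0.987, -0.0], [-0.001, 0.0, -1.0]]
wrist_force: [0.6, 0.3, -1.7]
grip_width: 0.0556
gripper_force: 25.0
t: 8.37
eef_pos: [0.6523, 0.0488, 0.0673]
tcp_rot: [[0.987, -0.159, 0.0], [-0.159, -0.987, 0.0], [0.0, -0.0, -1.0]]
wrist_force: [1.0, 0.4, -1.0]
grip_width: 0.0553
gripper_force: 25.0
```

```bash
python3 -m jog '[[[0,0.001,0.001,0,0],[0,0,0.001,0,0],[0,0,0,0,0],[0,0,0,0,0]]]'
```

```text
t: 8.7
eef_pos: [0.6522, 0.0477, 0.0655]
tcp_rot: [[0.987, -0.159, 0.0], [-0.159, -0.987, -0.0], [0.0, -0.0, -1.0]]
wrist_force: [-0.4, -1.6, -0.1]
grip_width: 0.0554
gripper_force: 25.0
```

Force moved from -1.6 to -0.1 N, so the slab is just touching. I'll go half a millimetre more, open gently and rise.

```bash
python3 -m jog '[[[0,0,0.0005,0,0],[0,0,0,0,0],[0,0,0,0,66],[0,0,0,0,72],[0,0,0,0,80],[0,0,0,0,88],[0,0,0,0,88],[0,0,0,0,88],[0,0,0,0,88]]]' 5; python3 -m jog '[[[0,0,-0.01,0,88],[0,0,-0.02,0,88],[0,0,-0.03,0,88],[0,0,-0.04,0,88],[0,0,-0.04,0,88],[0,0,-0.04,0,88],[0,0,0,0,88],[0,0,0,0,88]]]'
python3 - <<'E'
from h import *
import cv2,json
s=status.sense();c=vision.calibration('wrist');im=vision.grab_frame('wrist')
cv2.imwrite('pics/w3.png',im[:,:,::-1])
json.dump({k:np.array(c[k]).tolist() for k in 'KRt'},open('w3.json','w'))
E
```

```text
t: 9.45
eef_pos: [0.6521, 0.048, 0.0648]
tcp_rot: [[0.987, -0.159, -0.0], [-0.159, -0.987, 0.0], [-0.0, -0.0, -1.0]]
wrist_force: [0.4, -0.2, 0.3]
grip_width: 0.0759
gripper_force: 0.0
t: 10.12
eef_pos: [0.6534, 0.0475, 0.2482]
tcp_rot: [[0.987, -0.159, 0.005], [-0.159, -0.987, 0.001], [0.005, -0.002, -1.0]]
wrist_force: [0.7, -0.3, -0.6]
grip_width: 0.0765
gripper_force: 0.0
```

View pics/w3.png

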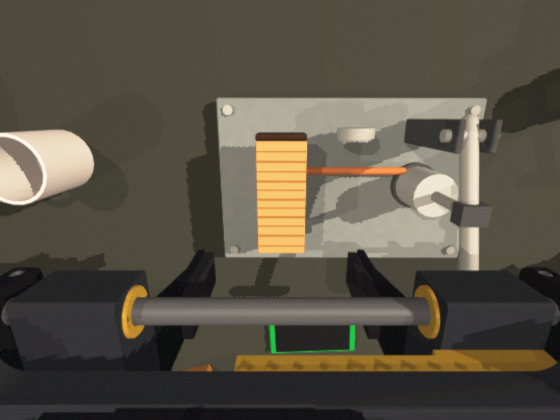

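Wrist view: the slab lies on the plate with corners at about (256,134), (307,134), (305,252), (258,252). The base corners are (218,98), (486,97), (464,258), (224,258).

Run:
```python
from h import *
import json
c=json.load(open('w3.json'))
B=np.array([ray(c,u,.02) for u in [(218,98),(486,97),(464,258),(224,258)]])
S=np.array([ray(c,u,.09) for u in [(256,134),(307,134),(305,252),(258,252)]])
for P in(B,S):
    d=P[0]+P[1]-P[2]-P[3];print(P.mean(0).round(4),np.linalg.norm(np.roll(P,-1,0)-P,axis=1).round(3),np.arctan2(d[1],d[0]))
x=B[0]+B[1]-B[2]-B[3];x/=np.linalg.norm(x);y=np.array([-x[1],x[0],0])
d=S.mean(0)-B.mean(0)-.09*y;print('slab in unit',d@x,d@y)
s=status.sense();p=np.array(s['eef_pos']);a=yawof(s)
# grip centre: lies in unit frame at y=-90, x as seen from top
g=np.array([.5297,-.1151]);print('grip in unit',(g-B.mean(0)[:2])@x[:2],(g-B.mean(0)[:2])@y[:2])
print(p,a,np.round(row(p,a,[.527,-.115,.25],a),4))
```

```text
[ 0.6363 -0.0412  0.02  ] [0.334 0.22  0.35  0.219] -0.14343742528098957
[0.6509 0.047  0.09  ] [0.055 0.138 0.057 0.138] -0.15856217864922495
slab in unit 0.001824000126124608 -0.0006750781290877225
grip in unit -0.09494721792485611 -0.08841160332958696
[0.65238324 0.04777616 0.24592664] -1.7301438696931712 [-0.098   0.1806 -0.0041 -0.    ]
```

The slab is within 2 mm of the seal centre. Next is the lever: close the fingers and move above the grip.

```bash
python3 -m jog '[[[-0.016,0.03,0,0,0],[-0.016,0.03,0,0,0],[-0.016,0.03,0,0,0],[-0.016,0.03,0,0,0],[-0.016,0.03,0,0,0],[-0.018,0.03,0,0,0],[0,0,0,0,0],[0,0,0,0,0]]]' 5
python3 - <<'E'
from h import *
import cv2
s=status.sense();p=np.array(s['eef_pos']);a=yawof(s);print(p,a,s['grip_width'],np.round(row(p,a,[.527,-.115,.2],a),4))
im=vision.grab_frame('scene');cv2.imwrite('pics/s4.png',cv2.resize(im[150:300,230:430,::-1],None,fx=4,fy=4,interpolation=cv2.INTER_CUBIC))
c=vision.calibration('scene');f=lambda X:((proj(c,X)-[230,150])*4+1.5).round()
print(f(p),f([.529,-.115,.18]),f([.529,-.115,.189]))
E
```

```text
t: 10.83
eef_pos: [0.5253, -0.1157, 0.2443]
tcp_rot: [[0.987, -0.162, -0.001], [-0.162, -0.987, 0.001], [-0.001, -0.001, -1.0]]
wrist_force: [0.0, 0.2, 0.2]
grip_width: 0.0309
gripper_force: 0.0
[ 0.52534985 -0.11568079  0.24426974] -1.7331706326479455 0.030948056211301825 [ 0.0015 -0.0009  0.0443 -0.    ]
[105. 223.] [116. 284.] [115. 276.]
```

View pics/s4.png

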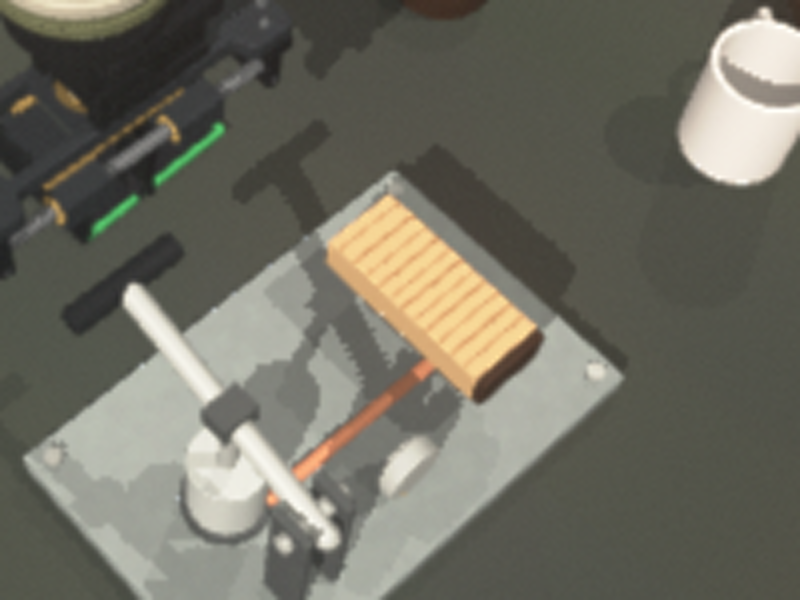

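Scene crop: the slab lies squarely on the plate. The grip bar's middle is at (123,283) against a predicted (116,284), so it agrees to a few mm. I'll close fully and press.

```bash
python3 -m jog '[[[0.002,-0.001,0.01,0,0],[0,0,0.01,0,0],[0,0,0.015,0,0],[0,0,0.01,0,0],[0,0,0,0,0],[0,0,0,0,0]]]'; python3 -m jog '[[[-0.001,0,0.02,0,0],[-0.002,0,0.02,0,0],[0,0,0.02,0,0],[0.001,0,0.02,0,0],[0.002,0,0.015,0,0],[0,0,0.008,0,0],[0,0,0,0,0],[0,0,0,0,0]]]'
```

```text
t: 11.38
eef_pos: [0.5286, -0.1132, 0.1989]
tcp_rot: [[0.987, -0.158, -0.002], [-0.158, -0.987, -0.001], [-0.002, 0.001, -1.0]]
wrist_force: [-0.1, -0.3, 0.3]
grip_width: 0.0005
gripper_force: 0.0
t: 12.05
eef_pos: [0.5287, -0.1136, 0.0972]
tcp_rot: [[0.987, -0.159, -0.001], [-0.159, -0.987, 0.0], [-0.001, -0.0, -1.0]]
wrist_force: [-6.2, 1.5, 7.8]
grip_width: 0.0006
gripper_force: 4.5
```

```bash
python3 -m jog '[[[0,0,0.005,0,0],[0,0,0.003,0,0],[0,0,0,0,0]]]'; python3 -m jog '[[[0,0,0.003,0,0],[0,0,0,0,0],[0,0,0,0,0]]]'
python3 - <<'E'
from h import *
import cv2
im=vision.grab_frame('scene');cv2.imwrite('pics/s5.png',cv2.resize(im[150:300,230:430,::-1],None,fx=4,fy=4,interpolation=cv2.INTER_CUBIC))
E
```

```text
t: 12.3
eef_pos: [0.5295, -0.1137, 0.0896]
tcp_rot: [[0.987, -0.158, 0.001], [-0.158, -0.987, 0.0], [0.001, -0.0, -1.0]]
wrist_force: [-4.0, 0.2, 8.7]
grip_width: 0.0007
gripper_force: 4.7
t: 12.55
eef_pos: [0.5299, -0.1137, 0.0871]
tcp_rot: [[0.987, -0.158, 0.001], [-0.158, -0.987, 0.0], [0.001, -0.0, -1.0]]
wrist_force: [-3.5, 1.9, 9.3]
grip_width: 0.0004
gripper_force: 4.8
```

View pics/s5.png

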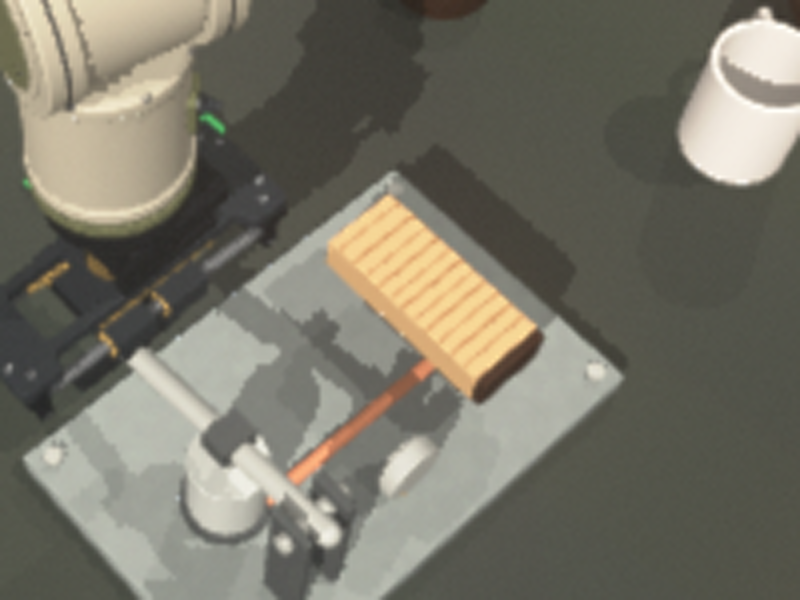

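The lever is pressed well down and the slab hasn't moved. I'll press on until the stop shows in the force.

```bash
python3 -m jog '[[[0,0,0.003,0,0],[0,0,0,0,0],[0,0,0,0,0]]]'; python3 -m jog '[[[0,0,0.003,0,0],[0,0,0,0,0],[0,0,0,0,0]]]'
```

```text
t: 12.85
eef_pos: [0.5302, -0.1138, 0.0842]
tcp_rot: [[0.987, -0.158, 0.002], [-0.158, -0.987, 0.0], [0.002, -0.0, -1.0]]
wrist_force: [-3.0, 0.3, 9.7]
grip_width: 0.0004
gripper_force: 4.8
t: 13.1
eef_pos: [0.5307, -0.1139, 0.0815]
tcp_rot: [[0.987, -0.158, 0.003], [-0.158, -0.987, -0.0], [0.003, -0.0, -1.0]]
wrist_force: [-1.0, 0.2, 10.9]
grip_width: 0.0006
gripper_force: 4.9
```

```bash
python3 -m jog '[[[0,0,0.003,0,0],[0,0,0,0,0],[0,0,0,0,0]]]'; python3 -m jog '[[[0,0,0.002,0,0],[0,0,0,0,0],[0,0,0,0,0]]]'
```

```text
t: 13.35
eef_pos: [0.5311, -0.1139, 0.0787]
tcp_rot: [[0.987, -0.158, 0.004], [-0.158, -0.987, -0.0], [0.004, -0.0, -1.0]]
wrist_force: [0.4, 0.2, 10.1]
grip_width: 0.0005
gripper_force: 5.0
t: 13.6
eef_pos: [0.5314, -0.114, 0.0769]
tcp_rot: [[0.987, -0.158, 0.005], [-0.158, -0.987, -0.0], [0.005, -0.0, -1.0]]
wrist_force: [1.0, -1.5, 11.0]
grip_width: 0.0003
gripper_force: 5.0
```

Run:
```python
from h import *
import cv2
c=vision.calibration('scene');f=lambda X:((proj(c,X)-[230,150])*4+1.5).round(1)
a=-.16;x=np.array([np.cos(a),np.sin(a),0]);g=np.array([.530,-.114,0]);hz=.13
h=g+x*.17*np.cos(.3)+[0,0,hz]
def P(s,th): return h-x*s*np.cos(.3-th)+np.array([0,0,1])*s*np.sin(.3-th)
print('hinge',f(h))
for th in (0,.4,.5,.55,.6): print(th,'end',f(P(.158,th)),'collar',f(P(.075,th)),f(P(.085,th)))
im=vision.grab_frame('scene');b=cv2.resize(im[150:300,230:430,::-1],None,fx=4,fy=4,interpolation=cv2.INTER_CUBIC)
cv2.imwrite('pics/s6.png',cv2.resize(b[250:550,50:450],None,fx=2,fy=2))
```

```text
hinge [307.3 518.2]
0 end [131.6 299.4] collar [223.  413.2] [211.8 399.4]
0.4 end [128.4 341.2] collar [218.7 430.5] [207.4 419.4]
0.5 end [131.7 355.2] collar [219.8 437. ] [208.7 426.7]
0.55 end [134.  362.6] collar [220.7 440.4] [209.7 430.6]
0.6 end [136.6 370.3] collar [221.7 444. ] [211.  434.7]
```

View pics/s6.png

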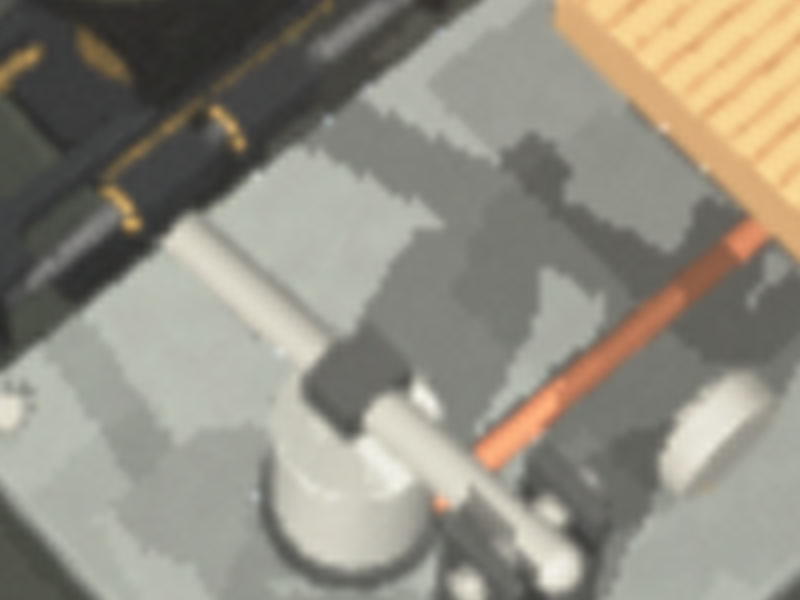

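The lever end is at (144,364) in the s4 crop frame, against (133,292) at rest. The shift fits about 0.58–0.6 rad. I'll press a little more to feel the stop.

```bash
python3 -m jog '[[[0,0,0.002,0,0],[0,0,0,0,0],[0,0,0,0,0]]]'; python3 -m jog '[[[0,0,0.002,0,0],[0,0,0,0,0],[0,0,0,0,0]]]'
```

```text
t: 13.9
eef_pos: [0.5318, -0.114, 0.075]
tcp_rot: [[0.987, -0.158, 0.005], [-0.158, -0.987, -0.0], [0.005, -0.0, -1.0]]
wrist_force: [1.5, -0.9, 10.9]
grip_width: 0.0005
gripper_force: 5.1
t: 14.15
eef_pos: [0.5321, -0.1141, 0.0732]
tcp_rot: [[0.987, -0.158, 0.006], [-0.158, -0.987, -0.001], [0.006, -0.0, -1.0]]
wrist_force: [1.7, -1.0, 10.9]
grip_width: 0.0006
gripper_force: 5.1
```

```bash
python3 -m jog '[[[0,0,0.003,0,0],[0,0,0,0,0],[0,0,0,0,0]]]'; python3 -m jog '[[[0,0,0.003,0,0],[0,0,0,0,0],[0,0,0,0,0]]]';  python3 - <<'E'
from h import *
import cv2
im=vision.grab_frame('scene');b=cv2.resize(im[150:300,230:430,::-1],None,fx=4,fy=4,interpolation=cv2.INTER_CUBIC)
b=cv2.resize(b[250:550,50:450],None,fx=2,fy=2);o=cv2.imread('pics/s6.png')
cv2.imwrite('pics/s7.png',b)
for n,(u,v,w,h) in {'end':(165,195,120,110),'collar':(290,320,140,130),'hinge':(500,520,90,70)}.items():
    r=cv2.matchTemplate(b,o[v:v+h,u:u+w],cv2.TM_CCOEFF_NORMED);_,m,_,l=cv2.minMaxLoc(r);print(n,l[0]-u,l[1]-v,m)
E
```

```text
t: 14.4
eef_pos: [0.5325, -0.1141, 0.0703]
tcp_rot: [[0.987, -0.158, 0.007], [-0.158, -0.987, -0.001], [0.007, -0.0, -1.0]]
wrist_force: [2.8, -2.1, 10.9]
grip_width: 0.0003
gripper_force: 5.2
t: 14.65
eef_pos: [0.533, -0.1142, 0.0689]
tcp_rot: [[0.987, -0.158, 0.008], [-0.158, -0.987, 0.0], [0.008, -0.002, -1.0]]
wrist_force: [-3.7, 1.9, 29.6]
grip_width: 0.0006
gripper_force: 15.4
end 3 12 0.9872850775718689
collar -1 5 0.9888876080513
hinge 0 0 0.9986971020698547
```

The stop was felt at TCP z of about 0.069 (30 N). Now up, a wait, and the second stroke by the same distance.

```bash
python3 -m jog '[[[0,0,-0.02,0,0],[-0.002,0,-0.03,0,0],[0,0,-0.04,0,0],[0,0,-0.04,0,0],[0,0,0,0,0],[0,0,0,0,0],[0,0,0,0,0],[0,0,0,0,0],[0,0,0,0,0],[0,0,0,0,0]]]'; python3 -m jog '[[[0,0,0,0,0],[0,0,0,0,0],[0,0,0,0,0],[0,0,0,0,0],[0,0,0,0,0],[0,0,0,0,0]]]'
python3 - <<'E'
from h import *
import cv2
im=vision.grab_frame('scene')[150:300,230:430,::-1];b=cv2.resize(im,None,fx=4,fy=4,interpolation=cv2.INTER_CUBIC)
o=cv2.imread('pics/s4.png')
for n,(u,v,w,h) in {'end':(115,275,60,60),'collar':(195,375,70,70),'slab':(320,190,230,215)}.items():
    r=cv2.matchTemplate(b,o[v:v+h,u:u+w],cv2.TM_CCOEFF_NORMED);_,m,_,l=cv2.minMaxLoc(r);print(n,l[0]-u,l[1]-v,m)
E
```

```text
t: 15.53
eef_pos: [0.5265, -0.1133, 0.1939]
tcp_rot: [[0.987, -0.159, -0.002], [-0.159, -0.987, -0.0], [-0.002, 0.001, -1.0]]
wrist_force: [-1.0, 0.3, -0.1]
grip_width: 0.0004
gripper_force: 0.0
t: 16.03
eef_pos: [0.527, -0.1133, 0.1948]
tcp_rot: [[0.987, -0.159, -0.0], [-0.159, -0.987, 0.0], [-0.0, -0.0, -1.0]]
wrist_force: [0.6, 0.0, -0.0]
grip_width: 0.0006
gripper_force: 0.0
end 0 0 0.999907910823822
collar 0 0 0.9998209476470947
slab 0 0 0.9998301863670349
```

```bash
python3 -m jog '[[[0,0,0.03,0,0],[0,0,0.03,0,0],[0,0,0.025,0,0],[0,0,0.02,0,0],[0.002,0,0.015,0,0],[0,0,0.008,0,0],[0,0,0.003,0,0],[0,0,0,0,0],[0,0,0,0,0]]]'; python3 -m jog '[[[0,0,0.001,0,0],[0,0,0,0,0],[0,0,0,0,0]]]'
```

```text
t: 16.83
eef_pos: [0.5311, -0.1139, 0.0676]
tcp_rot: [[0.987, -0.159, 0.004], [-0.159, -0.987, 0.002], [0.004, -0.002, -1.0]]
wrist_force: [-13.1, 3.9, 43.1]
grip_width: 0.0
gripper_force: 22.5
t: 17.08
eef_pos: [0.5313, -0.1139, 0.0672]
tcp_rot: [[0.987, -0.159, 0.005], [-0.159, -0.987, 0.002], [0.004, -0.003, -1.0]]
wrist_force: [-17.1, 5.2, 50.5]
grip_width: 0.0009
gripper_force: 26.5
```

At the stop. Up, wait, then the third stroke.

```bash
python3 -m jog '[[[0,0,-0.02,0,0],[-0.002,0,-0.03,0,0],[0,0,-0.04,0,0],[0,0,-0.042,0,0],[0,0,0,0,0],[0,0,0,0,0],[0,0,0,0,0],[0,0,0,0,0],[0,0,0,0,0],[0,0,0,0,0]]]'; python3 -m jog '[[[0,0,0,0,0],[0,0,0,0,0],[0,0,0,0,0],[0,0,0,0,0],[0,0,0,0,0],[0,0,0,0,0]]]'; python3 -m jog '[[[0,0,0.03,0,0],[0,0,0.03,0,0],[0,0,0.025,0,0],[0,0,0.02,0,0],[0.002,0,0.015,0,0],[0,0,0.008,0,0],[0,0,0.003,0,0],[0,0,0,0,0],[0,0,0,0,0]]]'
```

```text
t: 17.92
eef_pos: [0.5264, -0.1133, 0.1935]
tcp_rot: [[0.987, -0.159, -0.002], [-0.159, -0.987, -0.0], [-0.002, 0.001, -1.0]]
wrist_force: [0.7, -0.9, 0.7]
grip_width: 0.0006
gripper_force: 0.0
t: 18.42
eef_pos: [0.527, -0.1133, 0.1944]
tcp_rot: [[0.987, -0.159, -0.0], [-0.159, -0.987, 0.0], [-0.0, -0.0, -1.0]]
wrist_force: [0.0, 0.2, 0.8]
grip_width: 0.0007
gripper_force: 0.0
t: 19.17
eef_pos: [0.531, -0.1138, 0.0674]
tcp_rot: [[0.987, -0.159, 0.004], [-0.159, -0.987, 0.002], [0.003, -0.003, -1.0]]
wrist_force: [-14.7, 4.7, 46.0]
grip_width: 0.0008
gripper_force: 24.2
```

```bash
python3 -m jog '[[[0,0,-0.02,0,0],[-0.002,0,-0.03,0,0],[0,0,-0.04,0,0],[0,0,-0.04,0,0],[0,0,-0.03,0,0],[0,0,-0.03,0,0],[0,0,0,0,0],[0,0,0,0,0],[0,0,0,0,0],[0,0,0,0,0]]]'; python3 -m jog '[[[0,0,0,0,0],[0,0,0,0,0],[0,0,0,0,0],[0,0,0,0,0],[0,0,0,0,0],[0,0,0,0,0],[0,0,0,0,0],[0,0,0,0,0]]]'
python3 - <<'E'
from h import *
import cv2
im=vision.grab_frame('scene')[150:300,230:430,::-1];b=cv2.resize(im,None,fx=4,fy=4,interpolation=cv2.INTER_CUBIC)
o=cv2.imread('pics/s4.png');ok=True
for n,(u,v,w,h) in {'end':(115,275,60,60),'collar':(195,375,70,70),'slab':(320,190,230,215)}.items():
    r=cv2.matchTemplate(b,o[v:v+h,u:u+w],cv2.TM_CCOEFF_NORMED);_,m,_,l=cv2.minMaxLoc(r);print(n,l[0]-u,l[1]-v,m);ok&=(l==(u,v))
if ok:
    from cell import finish_job
    print(finish_job())
E
```

```text
t: 20.0
eef_pos: [0.5264, -0.1131, 0.2523]
tcp_rot: [[0.987, -0.158, -0.002], [-0.158, -0.987, 0.0], [-0.002, 0.0, -1.0]]
wrist_force: [-0.7, -0.3, -0.7]
grip_width: 0.0006
gripper_force: 0.0
t: 20.67
eef_pos: [0.527, -0.1133, 0.2535]
tcp_rot: [[0.987, -0.159, 0.0], [-0.159, -0.987, 0.0], [0.0, -0.0, -1.0]]
wrist_force: [-0.0, 0.2, -0.0]
grip_width: 0.0006
gripper_force: 0.0
end 0 0 0.9999024271965027
collar 0 0 0.999843180179596
slab 0 0 0.9998258948326111
the job is handed in; nothing more can be done
None
```

The slab lies on the vacuum plate, measured within about 2 mm of the seal's centre, all three pump strokes reached the stop and came back up, and I handed the job in at about 21 s; the verdict was not shown to me.

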